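# Hold a spring clip gaping over the edge of a card

### The job

Take the wide spring clip off its parking post by squeezing its two handles together, carry it to the upright specimen card and lower it, squeezed wide open and upright, square over the middle of the card's top edge, so that the edge stands well inside the open mouth with the jaws and the coil clear of it, ready for a second sheet to be slipped in. Do not let go: finish holding the clip there, gaping, without resting it on the card or its stand. Leave the card standing in its stand, and leave the narrow clip, the flask, the small beaker and the petri dish where they are.

Things in the scene. Friction and masses are not known exactly. Their poses are not given: they have to be found in the camera images.
- wide_clip_grip (a point): Point midway between the two flat upright handles of the wide steel spring clip (the one to use), 35 mm above its pivot axis. x: line along which handles close and jaws open; y: along its 44 mm width; z up. Handle tips are 16 mm above this point and 60 mm apart (outside) when parked; 20 mm above and 30 mm apart, outer faces parallel, when fully squeezed.
- wide_clip_jaw_a (a joint): Swing of each lever of the wide clip (both move alike), rad: 0 biting a 4 mm tab, -0.03 shut on nothing, 0.28 fully squeezed against its stop (gaping). A spring always closes it; squeezing fully takes about 8 to 10 N on the handles at the grip point.
- wide_clip: Wide clip, like a clothes-peg pointing down; 70 g. Origin on the pivot axis, mid-width; axes as at its grip point. Handles start 10 mm above the axis; jaw tips are 45 mm below it; mouth ends at a coil 6 mm below it. Fully squeezed the mouth is 29 mm wide at the tips, 18 mm at its narrowest (20 mm above the tips). Starts upright, biting the tab of a parking post.
- narrow_clip_grip (a point): The same point on the other clip, to be left alone: same shape and height, but only 20 mm wide; it sits on an equal post.
- narrow_clip: The narrow clip; origin on its pivot axis.
- post_1: Fixed aluminium parking post that carries the wide clip: base 70 x 90 x 12 mm, upright tab 4 mm thick along its x, 64 mm long along its y, top 62 mm above the table, running up between the clip's jaws. Origin under its middle. An equal post carries the narrow clip; which stands left or right varies.
- card_top (a point): Middle of the top edge of the stiff specimen card: a loose upright plate 4 mm thick (along its x), 120 mm long (along its y), 100 mm high, white with a grey disc and a few ruled lines. Its top is 108 mm above the table. Its faces look along its x.
- card: The card; origin in the middle of its lower edge, z up.
- card_stand: Fixed grey slotted stand, 60 x 140 mm, 32 mm high, holding the card's lowest 24 mm in a slot; same directions as the card.
- flask: Glass conical flask, 52 mm across, 87 mm high, bystander; origin at its underside.
- beaker: Small glass beaker, 55 mm across, 58 mm high, bystander; origin at its underside.
- petri: Petri dish with lid, 88 mm across, 16 mm high, bystander; origin at its underside.
Not all that is in view belongs to the job. Leave any red or yellow look-alike of the wide_clip alone.

How it is judged:
By the outcome, as a careful person would: the job done as asked, in the order asked, and still so for the second after the job is handed in, while the arm keeps its last pose, push and grip.
It also fails if it takes over 38 s, if anything falls off the work surface, if the arm or the gripper's body presses on something with over 40 N, if the wrist force passes 120 N, or if a joint passes its speed limit or range.

### The arm

A 6-joint arm with a two-finger parallel gripper is mounted at the origin on the work surface; the furniture and walls round the work are solid. World frame = base frame: x ahead of the robot, y to its left, z up, the work surface at z = 0. Lengths are in mm, angles in rad, forces in N, time in s.
With the tool pointing down it reaches from about 300 to 775 mm from the base axis. Payload 14.6 kg.
Tool frame: the origin (TCP) lies between the finger pads; the fingertips stand 19 mm ahead of it and the grasp point (between the pads) is the TCP; z points along the fingers, y is the line along which they close (so a half turn about z gives the same grasp; the last joint's range is limited). The gripper opens to 94 mm and grips with 3 to 60 N. Pads are 16 mm wide; open, the fingers measure 119 mm over their backs; the gripper's body (75 mm by 177 mm) begins 78 mm behind the grasp point.
Start: joints at [1.08, 0.3, 1.521, -0, 1.321, -0.067], TCP at [226.171, 501.334, 224.446] pointing down, gripper open.
Joint ranges: [-3.03, 3.03], [-0.79, 2.21], [0.23, 2.52], [-1.04, 4.18], [0, 3.07], [-2.55, 2.55]. Speed limits (rad/s): [2.22, 2.22, 2.57, 3.14, 3.14, 3.14].

### API

Orientations are given as [roll, pitch, yaw] about the fixed x, y, z axes, in that order (R = Rz(yaw) Ry(pitch) Rx(roll)).
In Python, from cell import monitor, imaging, job, find_in, trace gives the robot as it stands. The module is installed in compiled form; this text tells all that it offers.
- The arm moves only by the tool arm_command, never from a script. Its argument "steps" is a list of rows, each a list of 5 numbers: the opening, from 0 (shut) to 1 (fully open), then the shift along the tool's x, y, z in mm, then the turn about the tool's z in degrees. In form: [[gripper, dx, dy, dz, turn], ...]. A call has 1 to 20 rows; each row is the pose to reach, as a shift and turn from the pose commanded when the call began, along the tool's axes at that moment; what a row does not reach only later rows make up. A row lasts 1/8 s, in which the tool goes at most 62.5 mm and 10.7 degrees, less where a joint would pass 70% of its speed; a pose out of reach is approached as far as the arm can. A call with a gripper value outside its range is refused whole. The fingers move at their own pace and stop on an object; "force" is the grip in N (left out, the last holds). Time passes only in rows, so rows that repeat a pose let the fingers close. It gives the time, the measured TCP pose, the force, the opening and the grip force at its end, in the units of the state.
- monitor.read_state(): the state, without advancing time (a new reading comes with each control period).
- imaging.camera(name): name is "side" or "top"; returns a dict with "img" (400x640x3 uint8, red, green, blue), "mtx" (3x3 intrinsics, pixels), "view" (4x4, takes a point from world to camera coordinates). Camera axes: x right, y down, z forward; pixel columns grow to the right and rows downward; lengths in mm; the calibration is good to about 2 mm. A picture is of the moment at which its call begins. There is no depth.
- job.sign_off(): hands the job in; it is judged then, once.
Trained networks look in a picture, given as the dict that the camera call returned (one of the last four; its "shot" number tells which), for a name from the list of things; names that differ only in an ending like _2 or _b are one class to them, and where a whole thing is asked for, a point or a joint stands for the part that bears it (a point fixed in the world has none). Each returns a list of dicts, best first, with "p" (0 to 1); they miss things now and then, are a little off and sometimes report something else, mostly with a low value. They report only what shows in the picture. A call takes as long as a camera call. They do not tell look-alikes from the thing itself.
- find_in(picture, target): "rect" ([centre column, centre row, width, height] in pixels, round what is visible of it).
- trace(picture, target): "region" (400x640 bool, what is visible of it) and "rect" ([centre column, centre row, width, height] in pixels, round what is visible of it).
The state is a dict: "clock": time; "joints": joint angles; "qd": joint speeds; "effort": joint torques, N m; "eef_pos": TCP position; "eef_rot": TCP orientation; "wrist_force": force on the tool from outside, world axes, zero at the start; "moment": the same for the moment, N m; "finger_gap": finger opening in mm; "finger_force": force on a finger pad.
Only numpy, scipy, OpenCV 4.12 (cv2) and the standard library are available. Lean on these libraries where they do the work, as an engineer would, in place of code of your own. Each camera call takes 0.05 s, during which the arm holds its last target. There are 200 camera calls.

## Working session

There is one attempt and no reset: what is moved stays moved. The work goes in short steps, Python scripts to look and compute and a tool call to move; the robot and the scene stay as the last step left them, time stands still between calls to the robot, and variables do not carry over. Pictures are saved under pics/ and viewed, at most 10 in all, crops included, and the job is handed in when it is done.

Besides the shell and the picture viewer there is one more tool, called as name([rows], argument=value, ...), one row to a line, values as JSON. arm_command: Moves the arm, as the interface text tells. Its arguments: {"type":"object","properties":{"steps":{"type":"array","items":{"type":"array","items":{"type":"number"}}},"force":{"type":"number"}},"required":["steps"]}

```bash
mkdir -p pics; cat > h.py <<'E'
from cell import monitor, imaging, job, find_in, trace
import numpy as np, cv2
from scipy.spatial.transform import Rotation as R
def proj(c,P):
    P=np.atleast_2d(P); p=(c["view"][:3,:3]@P.T).T+c["view"][:3,3]; p=(c["mtx"]@p.T).T
    return p[:,:2]/p[:,2:]
def onz(c,uv,z):
    Rm=c["view"][:3,:3];t=c["view"][:3,3]; o=-Rm.T@t; d=Rm.T@np.linalg.inv(c["mtx"])@np.array([uv[0],uv[1],1.])
    return o+d*(z-o[2])/d[2]
def save(c,n,crop=None,s=1):
    im=c["img"][:,:,::-1]
    if crop: im=im[crop[1]:crop[3],crop[0]:crop[2]]
    cv2.imwrite(n,cv2.resize(im,None,fx=s,fy=s,interpolation=cv2.INTER_CUBIC))
E
python3 - <<'E'
from h import *
ims=[]
for n in("top","side"):
    c=imaging.camera(n); save(c,f"pics/{n}0.png"); np.savez(f"{n}0.npz",**{k:c[k] for k in("img","mtx","view")})
    print(n,(-c["view"][:3,:3].T@c["view"][:3,3]).round())
    for t in("wide_clip","narrow_clip","card","post_1","flask","beaker","petri","card_stand"):
        print(t,[(np.round(r["rect"]).tolist(),round(r["p"],2)) for r in find_in(c,t)][:4])
s=monitor.read_state();print(s)
E
```

```text
top [ 410.  -24. 1317.]
wide_clip [([395.0, 243.0, 22.0, 21.0], 0.95), ([421.0, 153.0, 26.0, 17.0], 0.65), ([411.0, 197.0, 27.0, 19.0], 0.58), ([281.0, 196.0, 17.0, 22.0], 0.55)]
narrow_clip [([332.0, 197.0, 6.0, 25.0], 0.55)]
card [([218.0, 180.0, 39.0, 11.0], 0.66), ([302.0, 256.0, 19.0, 17.0], 0.2)]
post_1 [([407.0, 199.0, 37.0, 32.0], 0.56)]
flask [([305.0, 151.0, 24.0, 22.0], 0.82)]
beaker [([354.0, 153.0, 26.0, 31.0], 0.56), ([300.0, 256.0, 18.0, 19.0], 0.5)]
petri [([354.0, 154.0, 27.0, 32.0], 0.96)]
card_stand [([224.0, 184.0, 47.0, 33.0], 0.89)]
side [487. 744. 499.]
wide_clip [([308.0, 259.0, 33.0, 53.0], 0.96), ([318.0, 177.0, 26.0, 36.0], 0.78), ([366.0, 193.0, 25.0, 38.0], 0.75), ([272.0, 180.0, 21.0, 40.0], 0.6)]
narrow_clip [([312.0, 216.0, 24.0, 43.0], 0.59)]
card [([282.0, 308.0, 29.0, 87.0], 0.97), ([247.0, 242.0, 20.0, 48.0], 0.42)]
post_1 [([319.0, 198.0, 24.0, 25.0], 0.9), ([392.0, 248.0, 24.0, 31.0], 0.54)]
flask [([247.0, 243.0, 22.0, 45.0], 0.69)]
beaker [([394.0, 249.0, 28.0, 32.0], 0.96), ([313.0, 216.0, 23.0, 41.0], 0.27), ([317.0, 177.0, 22.0, 38.0], 0.25)]
petri [([265.0, 224.0, 33.0, 21.0], 0.68), ([283.0, 307.0, 26.0, 85.0], 0.44), ([247.0, 244.0, 22.0, 50.0], 0.4)]
card_stand [([283.0, 340.0, 62.0, 76.0], 0.8)]
{'clock': 0.9, 'joints': array([ 1.08037335e+00,  2.99878275e-01,  1.52099710e+00, -2.52153035e-05,
        1.32069499e+00, -6.65904212e-02]), 'qd': array([-0.00175461, -0.00082593, -0.00073607, -0.00137605,  0.00038451,
       -0.0024516 ]), 'effort': array([ 1.23900834e-03, -5.31652665e+01, -3.52926135e+01,  7.08916504e-02,
        2.11967155e-02, -7.08744551e-05]), 'eef_pos': array([226.1911527 , 501.32732129, 224.45873272]), 'eef_rot': array([3.14157204e+00, 2.58598677e-05, 2.71776634e+00]), 'wrist_force': array([ 0.00673155,  0.58876943, -0.99303928]), 'moment': array([-0.00413955,  0.0057971 , -0.00172561]), 'finger_force': 0.0, 'finger_gap': 93.89730694956428}
```

View pics/top0.png

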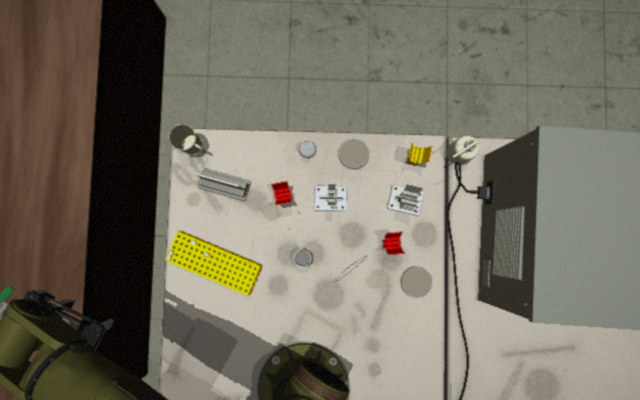

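View pics/side0.png

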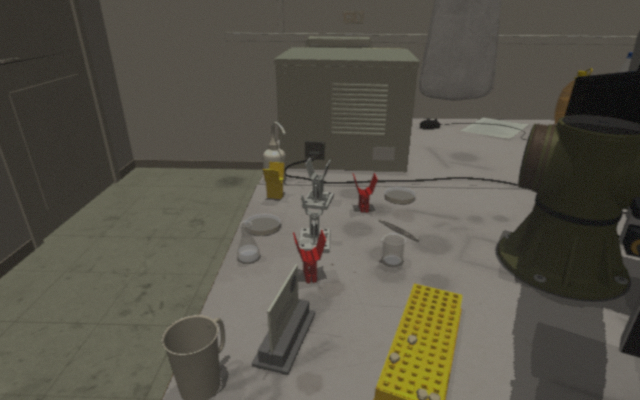

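```bash
python3 - <<'E'
from h import *
t=np.load("top0.npz");s=np.load("side0.npz")
a=cv2.resize(t["img"][172:226,304:434],None,fx=6,fy=6,interpolation=2)[:,:,::-1]
b=cv2.resize(s["img"][150:260,260:340],None,fx=2.5,fy=2.5,interpolation=2)[:,:,::-1]
d=cv2.resize(t["img"][160:210,185:260],None,fx=5,fy=5,interpolation=2)[:,:,::-1]
o=np.zeros((600,780,3),np.uint8);o[:324]=a;o[324:324+275,:200]=b;o[324:574,210:585]=d
cv2.imwrite("pics/crop1.png",o)
for z,uv in((80,(407,199)),(80,(331,197)),(108,(222,181))): print(onz(t,uv,z).round())
E
```

```text
[ 525. -266.   80.]
[525. -61.  80.]
[557. 227. 108.]
```

View pics/crop1.png

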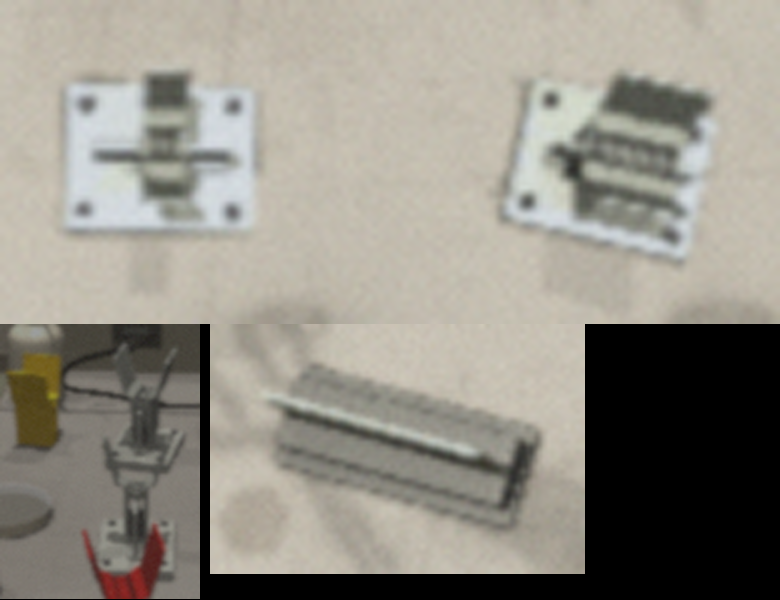

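Candidates (top): steel (407,199) wide, steel (331,197) narrow, red (282,194), red (394,243), yellow (419,155). I choose the steel clip at (407,199): its handles span about 44 mm, those of the other about 20 mm. Next, finer corners for the pose.

```bash
python3 - <<'E'
from h import *
t=np.load("top0.npz");s=np.load("side0.npz")
o=np.zeros((600,800,3),np.uint8)
def put(im,x0,y0,w,h,f,X,Y): o[Y:Y+h*f,X:X+w*f]=cv2.resize(im["img"][y0:y0+h,x0:x0+w],None,fx=f,fy=f,interpolation=2)[:,:,::-1]
put(t,385,180,40,37,8,0,0)
put(s,295,150,45,66,8,330,0)
put(t,194,164,60,40,5,0,300)
o[540:]=0
cv2.imwrite("pics/crop2.png",o)
o=cv2.resize(s["img"][260:375,245:325],None,fx=5,fy=5,interpolation=2)[:,:,::-1];cv2.imwrite("pics/crop3.png",o)
E
```

```text
(no output)
```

View pics/crop2.png

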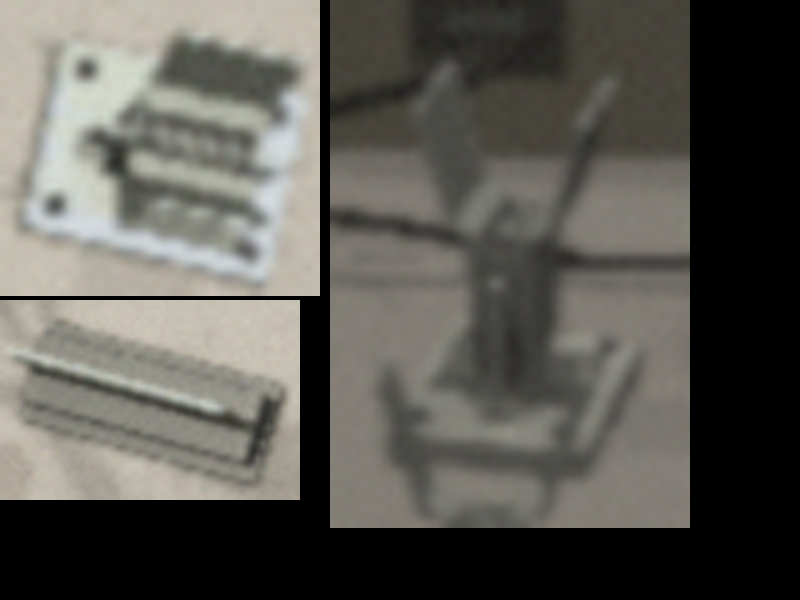

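View pics/crop3.png

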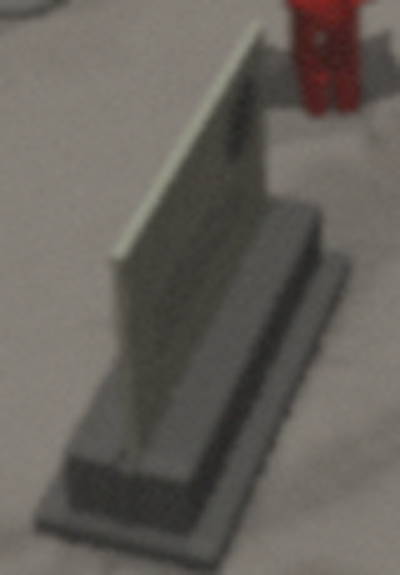

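```bash
cat > fit.py <<'E'
from h import *
from scipy.optimize import least_squares
t=dict(np.load("top0.npz"));s=dict(np.load("side0.npz"))
T=lambda x,y:(385+(x+.5)/8-.5,180+(y+.5)/8-.5)
S=lambda x,y:(295+(x-330+.5)/8-.5,150+(y+.5)/8-.5)
# post base top, z=12
B=[(35,-45),(35,45),(-35,45),(-35,-45)]
def W(p,L): 
    c,n=np.cos(p[2]),np.sin(p[2]);return np.array([[p[0]+c*a-n*b,p[1]+n*a+c*b,z] for a,b,z in L])
# image left=+y, up=+x
Lb=[(35,45,12),(-35,45,12),(-35,-45,12)]
tb=[T(62,42),T(25,225),T(265,282)]
sb=[S(390,440),S(585,460),S(640,345)] # (35,45),( -35,45),(-35,-45)
f=lambda p:np.r_[(proj(t,W(p,Lb))-tb).ravel(),(proj(s,W(p,Lb))-sb).ravel()]
r=least_squares(f,[525,-266,-.2]);print("post",r.x.round(3),r.fun.round(1))
def C(q): # x,y,yaw,zpivot
    L=[(30,22,51),(30,-22,51),(-30,22,51),(-30,-22,51)]
    return W(q,[(a,b,c+q[3]) for a,b,c in L])
sc=[S(418,98),S(452,64),S(585,122),S(614,75)];tc=[T(165,45),T(298,70)]
g=lambda q:np.r_[(proj(s,C(q))-sc).ravel(),(proj(t,C(q)[:2])-tc).ravel()]
for m in (g,):
    q=least_squares(m,[*r.x,80]);print("clip",q.x.round(3),q.fun.round(1))
print("tips in top crop",((proj(t,C(q.x))-[385,180])*8).round())
D=lambda x,y:(194+(x+.5)/5-.5,164+(y-300+.5)/5-.5)
E=lambda x,y:(245+(x+.5)/5-.5,260+(y+.5)/5-.5)
Lc=[(0,60,108),(0,-60,108)]
k=lambda p:np.r_[(proj(t,W(p,Lc))-[D(12,354),D(244,416)]).ravel(),(proj(s,W(p,Lc))-[E(119,255),E(258,26)]).ravel()]
r2=least_squares(k,[557,227,-.25]);print("card",r2.x.round(3),r2.fun.round(1))
Ls=[(30,70,0),(-30,70,0),(-30,-70,0)]
k2=lambda p:np.r_[(proj(s,W(p,Ls))-[E(38,525),E(215,568),E(350,258)]).ravel()]
r3=least_squares(k2,[557,227,-.25]);print("stand",r3.x.round(3),r3.fun.round(1))
E
python3 fit.py
```

```text
post [ 5.29645e+02 -2.72995e+02 -1.89000e-01] [-0.5 -0.6 -0.9  0.5  0.1  0.1 -0.6 -1.2  0.5 -1.1  0.2 -0.5]
clip [ 5.27748e+02 -2.68073e+02 -2.22000e-01  7.10340e+01] [-0.3  0.8  0.2 -0.5  1.2 -0.   1.5  0.1  0.2 -1.8 -0.  -0.8]
tips in top crop [[163.  27.]
 [294.  60.]
 [121. 205.]
 [252. 238.]]
card [ 5.60493e+02  2.39098e+02 -2.44000e-01] [-0.5 -0.9 -2.9 -1.2  0.6 -1.   0.6 -2.1]
stand [ 5.62276e+02  2.37525e+02 -2.36000e-01] [-0.8 -0.2  0.8 -0.2  0.   0.4]
```

The crops show the wide clip: side handle tips at about (308,161) and (328,163), top tip edge at about (406–422,186–189). The card's top edge runs from (269,311) to (297,265) in the side view. The two views agree within about 3 px, so I'm moving to above the clip.

arm_command([
  [0.85,-30,-29,0,4],
  [0.85,-70,-68,0,9],
  [0.85,-111,-108,0,14],
  [0.85,-152,-148,0,20],
  [0.85,-192,-188,0,25],
  [0.85,-232,-227,0,30],
  [0.85,-273,-267,0,35],
  [0.85,-313,-306,0,41],
  [0.85,-353,-345,0,46],
  [0.85,-394,-385,0,51],
  [0.85,-434,-424,0,57],
  [0.85,-474,-463,0,62],
  [0.85,-515,-503,0,67],
  [0.85,-555,-542,0,72],
  [0.85,-580,-567,0,76],
  [0.85,-592,-578,0,77.2],
  [0.85,-592,-578,20,77.2],
  [0.85,-592,-578,40,77.2],
  [0.85,-592,-578,40,77.2],
  [0.85,-592,-578,40,77.2],
], force=25)

```text
clock: 3.4
eef_pos: [528.4, -269.1, 185.4]
eef_rot: [3.141, 0.0, 1.37]
wrist_force: [1.2, -0.3, 0.4]
finger_gap: 80.3
finger_force: 0.0
```

```bash
python3 - <<'E'
from h import *
c=imaging.camera("side");d=imaging.camera("top")
o=np.zeros((600,800,3),np.uint8)
o[:600,:440]=cv2.resize(c["img"][110:220,275:355],(440,600),interpolation=2)[:,:,::-1]
o[:300,450:800]=cv2.resize(d["img"][165:225,370:440],None,fx=5,fy=5,interpolation=2)[:,:,::-1]
cv2.imwrite("pics/p4.png",o)
p=monitor.read_state()["eef_pos"];a=R.from_euler("xyz",monitor.read_state()["eef_rot"]).as_matrix()
for l in([0,0,0],[0,40,19],[0,-40,19]): print(((proj(c,p+a@np.array(l))-[275,110])*[5.5,5.4545]).round())
E
```

```text
[[238. 150.]]
[[157. 182.]]
[[321. 195.]]
```

View pics/p4.png

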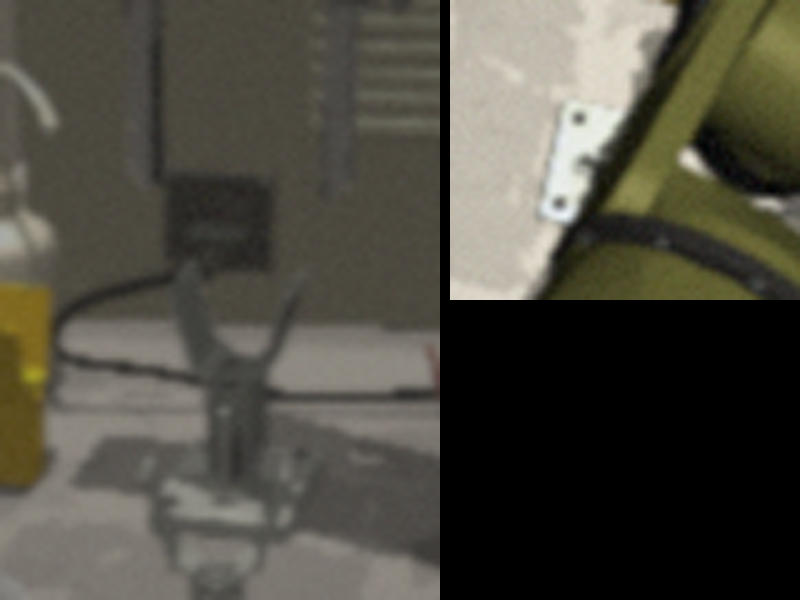

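The side view shows open fingers at crop columns 145 and 335, evenly astride the handle tips at 188 and 300. Going down and squeezing.

arm_command([
  [0.85,0,0,25,0],
  [0.85,0,0,50,0],
  [0.85,0,0,70,0],
  [0.85,0,0,78,0],
  [0.85,0,0,78,0],
  [0.6,0,0,78,0],
  [0.5,0,0,78,0],
  [0.4,0,0,78,0],
  [0.3,0,0,78,0],
  [0.2,0,0,78,0],
  [0.2,0,0,78,0],
  [0.2,0,0,78,0],
  [0.2,0,0,78,0],
], force=25)

```text
clock: 5.12
eef_pos: [528.5, -269.2, 107.4]
eef_rot: [3.14, 0.001, 1.37]
wrist_force: [-1.2, -0.0, 6.5]
finger_gap: 29.2
finger_force: 25.0
```

arm_command([
  [0.2,0,0,-6,0],
  [0.2,0,0,-15,0],
  [0.2,0,0,-30,0],
  [0.2,0,0,-50,0],
  [0.2,0,0,-75,0],
  [0.2,0,0,-105,0],
  [0.2,0,0,-135,0],
  [0.2,0,0,-150,0],
  [0.2,0,0,-150,0],
])

```text
clock: 6.25
eef_pos: [528.2, -269.1, 257.2]
eef_rot: [3.14, 0.0, 1.37]
wrist_force: [-0.1, -0.5, -0.2]
finger_gap: 29.3
finger_force: 25.0
```

```bash
python3 - <<'E'
from h import *
c=imaging.camera("side")
s=monitor.read_state();p=s["eef_pos"];a=R.from_euler("xyz",s["eef_rot"]).as_matrix();print(s["wrist_force"].round(1),s["moment"].round(2))
u=proj(c,p)[0];print(u)
x0,y0=int(u[0])-40,int(u[1])-45
save(c,"pics/p5.png",(x0,y0,x0+90,y0+100),6)
for n,l in(("tcp",[0,0,0]),("tips",[0,0,80]),("near jaw tips",[22,14,80]),("",[22,-14,80]),("",[-22,14,80]),("",[-22,-14,80]),("handletips",[22,15,-20]),("",[22,-15,-20])): print(n,((proj(c,p+a@np.array(l))-[x0,y0])*6).round())
E
```

```text
[ 0.4  0.2 -1. ] [-0.08  0.05  0.05]
[318.53614278 110.12973822]
tcp [[243. 271.]]
tips [[243. 456.]]
near jaw tips [[199. 469.]]
 [[263. 474.]]
 [[224. 439.]]
 [[286. 444.]]
handletips [[194. 232.]]
 [[266. 236.]]
```

View pics/p5.png

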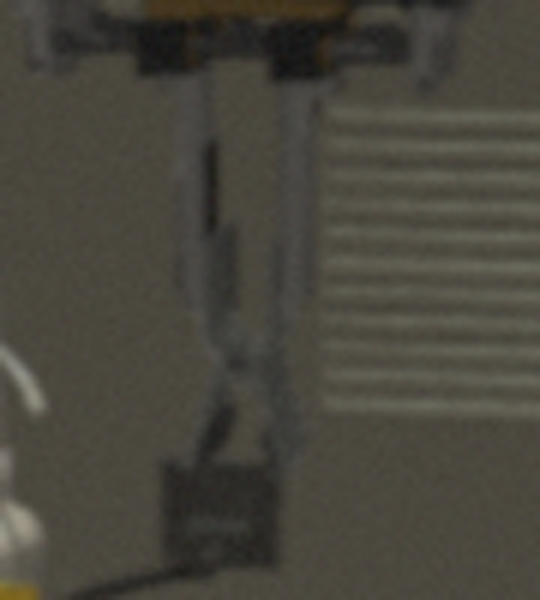

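Clip is held gaping: coil near (240,365), jaw tips near (200,468) and (290,460) in the crop, as predicted. Refitting the card and computing the transfer.

```bash
cat >> fit.py <<'E'
k=lambda p:np.r_[(proj(t,W(p,Lc))-[D(12,354),D(228,413)]).ravel(),(proj(s,W(p,Lc))-[E(119,255),E(258,26)]).ravel()]
r2=least_squares(k,[557,227,-.25]);print("card b",r2.x.round(3),r2.fun.round(1))
for nm,c in(("top",t),("side",s)):
    print(nm,"stand/card proj",((proj(c,W(r2.x,Lc))-([194,104] if nm=="top" else [245,260]))*5).round().tolist())
st=monitor.read_state();a=R.from_euler("xyz",st["eef_rot"]).as_matrix()
print("shift",(a.T@(np.array([*r2.x[:2],257])-st["eef_pos"])).round(1),"turn",np.degrees(st["eef_rot"][2]-(r2.x[2]+np.pi/2)).round(1))
E
python3 fit.py | tail -4
```

```text
card b [ 5.60495e+02  2.40979e+02 -2.46000e-01] [-1.2 -1.  -0.4 -0.6  0.4 -0.2  0.5 -1.4]
top stand/card proj [[4.0, 347.0], [224.0, 408.0]]
side stand/card proj [[119.0, 252.0], [259.0, 17.0]]
shift [506.1 -69.6  -0.9] turn 2.6
```

arm_command([
  [0.2,15,-2,0,0],
  [0.2,45,-6,0,0.5],
  [0.2,90,-12,0,1],
  [0.2,140,-19,0,1],
  [0.2,190,-26,0,1],
  [0.2,240,-33,0,1.5],
  [0.2,290,-40,0,2],
  [0.2,340,-47,0,2],
  [0.2,390,-54,0,2.6],
  [0.2,435,-60,0,2.6],
  [0.2,470,-65,10,2.6],
  [0.2,495,-68,25,2.6],
  [0.2,506,-69.6,38,2.6],
  [0.2,506,-69.6,42,2.6],
  [0.2,506,-69.6,42,2.6],
  [0.2,506,-69.6,42,2.6],
])

```text
clock: 8.3
eef_pos: [560.9, 240.1, 215.1]
eef_rot: [3.141, -0.0, 1.324]
wrist_force: [-0.6, 0.3, -0.8]
finger_gap: 29.3
finger_force: 25.0
```

```bash
python3 - <<'E'
from h import *
c=imaging.camera("side");d=imaging.camera("top");np.savez("side6.npz",**{k:c[k] for k in("img","mtx","view")})
s=monitor.read_state();p=s["eef_pos"];a=R.from_euler("xyz",s["eef_rot"]).as_matrix();print(p.round(1),s["wrist_force"].round(1),s["finger_gap"])
x0,y0=235,170
o=np.zeros((600,800,3),np.uint8)
o[:600,:475]=cv2.resize(c["img"][y0:y0+120,x0:x0+95],None,fx=5,fy=5,interpolation=2)[:,:,::-1]
o[:320,480:800]=cv2.resize(d["img"][150:214,190:254],None,fx=5,fy=5,interpolation=2)[:,:,::-1]
cv2.imwrite("pics/p6.png",o)
for n,l in(("tcp",[0,0,0]),("jaw tips n",[22,14,80]),("",[22,-14,80]),("f",[-22,14,80]),("",[-22,-14,80]),("handletips n",[22,15,-20]),("",[22,-15,-20]),("pivot n",[22,0,35]),("pivot f",[-22,0,35])): print(n,((proj(c,p+a@np.array(l))-[x0,y0])*5).round())
E
```

```text
[560.9 240.2 215.1] [-0.7 -0.6 -0. ] 29.4612913520903
tcp [[229. 270.]]
jaw tips n [[169. 536.]]
 [[258. 552.]]
f [[223. 454.]]
 [[308. 468.]]
handletips n [[145. 236.]]
 [[249. 251.]]
pivot n [[206. 415.]]
pivot f [[260. 337.]]
```

View pics/p6.png

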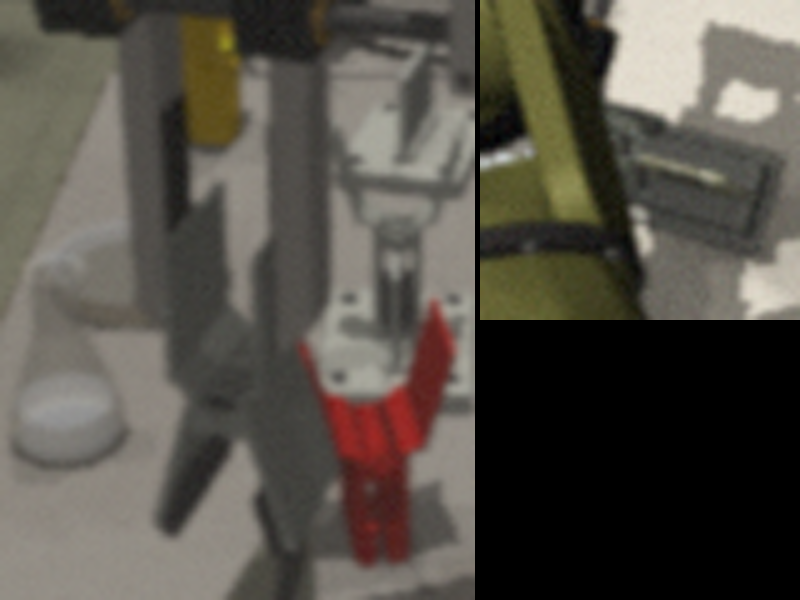

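```bash
python3 - <<'E'
from h import *
c=dict(np.load("side6.npz"))
s=monitor.read_state();p=s["eef_pos"];a=R.from_euler("xyz",s["eef_rot"]).as_matrix()
x0,y0=262,200;f=10
im=cv2.resize(c["img"][y0:y0+60,x0:x0+45],None,fx=f,fy=f,interpolation=2)[:,:,::-1]
im=np.clip((im.astype(float)-20)*1.9,0,255).astype(np.uint8).copy()
raw=im.copy()
for l in([22,14.5,80],[22,-14.5,80],[-22,14.5,80],[-22,-14.5,80],[22,15,-20],[22,-15,-20],[-22,15,-20],[-22,-15,-20],[22,0,35],[-22,0,35]):
    u=(proj(c,p+a@np.array(l))[0]-[x0,y0]+.5)*f; cv2.circle(im,tuple(int(v) for v in u),4,(0,255,255),1)
u=[(proj(c,q)[0]-[x0,y0]+.5)*f for q in W] if 0 else None
cv2.imwrite("pics/p7.png",np.hstack([im,raw[:,100:440]]))
E
```

```text
(no output)
```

View pics/p7.png

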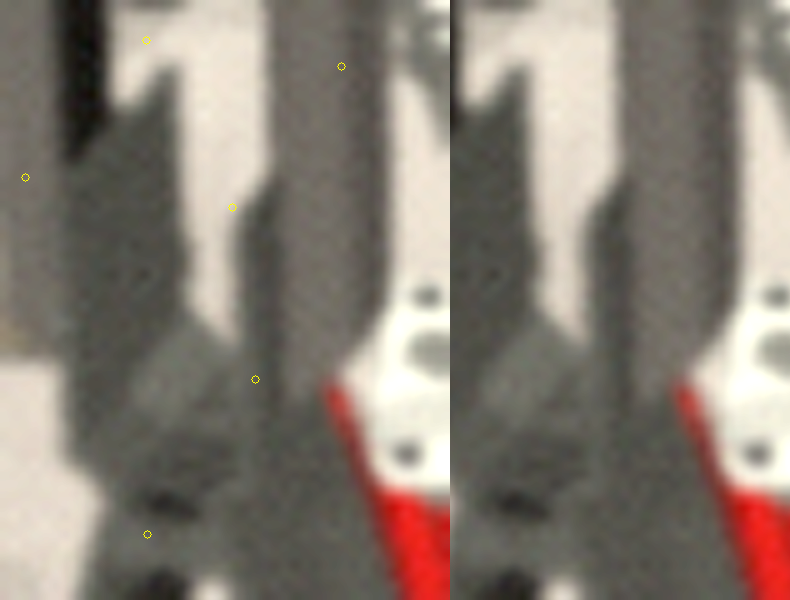

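Crop: handle tips' inner corners at (172,68) and (240,215), jaw tip near (165,535). This suggests the clip sits about 5 mm back along its width and about 4 mm lower than nominal. I'll correct for both and lower.

arm_command([
  [0.2,5,0,0,0],
  [0.2,5,0,6,0],
  [0.2,5,0,13,0],
  [0.2,5,0,20,0],
  [0.2,5,0,27,0],
  [0.2,5,0,34,0],
  [0.2,5,0,40,0],
  [0.2,5,0,44,0],
  [0.2,5,0,44,0],
  [0.2,5,0,44,0],
])

```text
clock: 9.65
eef_pos: [561.9, 245.6, 170.7]
eef_rot: [3.141, -0.0, 1.325]
wrist_force: [0.8, 0.8, -0.6]
finger_gap: 29.5
finger_force: 25.0
```

```bash
python3 - <<'E'
from h import *
c=imaging.camera("side")
s=monitor.read_state();p=s["eef_pos"];a=R.from_euler("xyz",s["eef_rot"]).as_matrix();print(p.round(1),s["wrist_force"].round(1),s["moment"].round(2),s["finger_gap"])
x0,y0=250,215;f=6
im=cv2.resize(c["img"][y0:y0+100,x0:x0+65],None,fx=f,fy=f,interpolation=2)[:,:,::-1]
im=np.clip((im.astype(float)-20)*1.9,0,255).astype(np.uint8).copy();raw=im.copy()
for l in([17,14.5,84],[17,-14.5,84],[-27,14.5,84],[-27,-14.5,84],[17,9,64],[17,-9,64],[17,0,45]):
    u=(proj(c,p+a@np.array(l))[0]-[x0,y0]+.5)*f; cv2.circle(im,tuple(int(v) for v in u),4,(0,255,255),1)
cv2.imwrite("pics/p8.png",np.hstack([im,raw]))
for y in(60,-60):
  print((((proj(c,[560.5-y*np.sin(-.246),241+y*np.cos(-.246),108])[0])-[x0,y0]+.5)*f).round())
E
```

```text
[562.  245.6 170.7] [-0.8 -0.3 -0.5] [-0.08  0.14 -0.03] 29.255731735100312
[115. 576.]
[283. 293.]
```

View pics/p8.png

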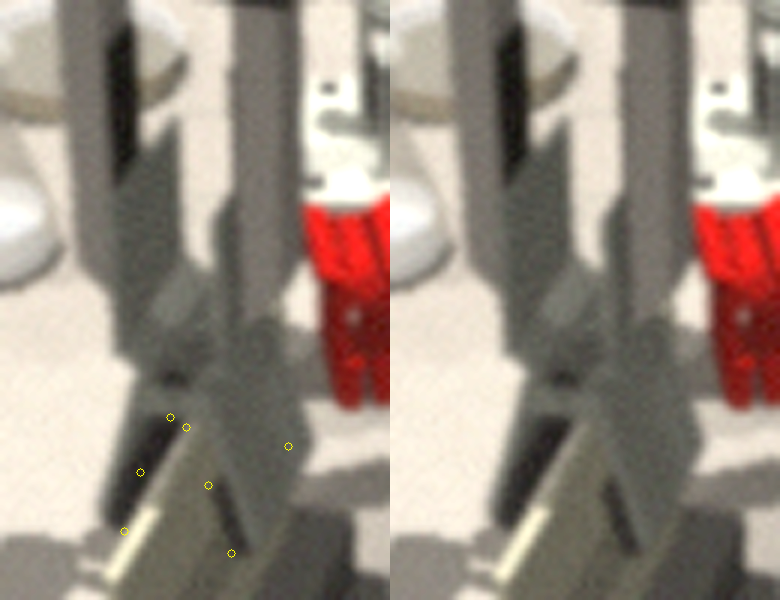

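The card's top edge enters the mouth at about (165,483), between the jaws, with the coil well above at (175,375). It sits about 2 mm towards the left jaw and there is no contact force. I'll nudge to centre it.

arm_command([
  [0.2,0,1,0,0],
  [0.2,0,2.5,0,0],
  [0.2,0,2.5,0,0],
  [0.2,0,2.5,0,0],
  [0.2,0,2.5,0,0],
])

```text
clock: 10.32
eef_pos: [564.3, 245.0, 170.4]
eef_rot: [3.142, -0.0, 1.325]
wrist_force: [0.0, -0.4, -0.7]
finger_gap: 29.1
finger_force: 25.0
```

```bash
python3 - <<'E'
from h import *
c=imaging.camera("side");s=monitor.read_state();print(s["eef_pos"].round(1),s["wrist_force"].round(1),s["finger_gap"])
x0,y0=250,240
im=cv2.resize(c["img"][y0:y0+75,x0:x0+60],None,fx=8,fy=8,interpolation=2)[:,:,::-1]
cv2.imwrite("pics/p9.png",np.clip((im.astype(float)-20)*1.9,0,255).astype(np.uint8))
E
```

```text
[564.2 245.  170.4] [-0.3 -0.1 -0.9] 29.002635156028255
```

View pics/p9.png

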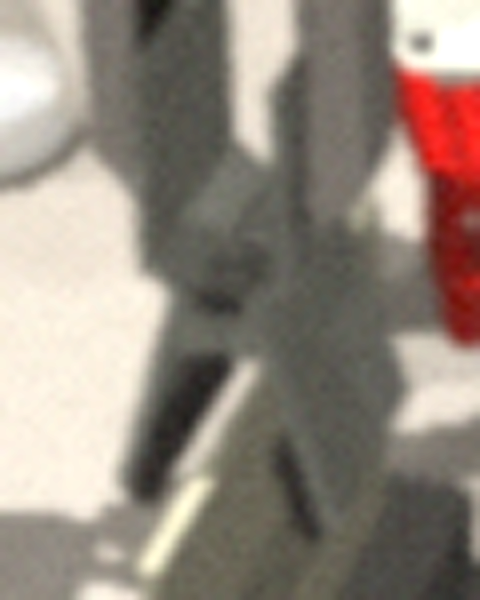

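```bash
python3 -c "from cell import job;print(job.sign_off())"
```

```text
the job is handed in; nothing more can be done
None
```

I took the wide clip off its post and handed the job in with the gripper still holding it squeezed open over the middle of the card's top edge. The last picture shows the edge centred in the mouth, and the wrist force was near zero, so it isn't resting on the card or its stand.

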